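# Set up the vacuum filter and latch its valve open

### The job

Get the vacuum filter ready to run: take the wide straight-sided filter funnel, the one on the broad rubber stopper, out of the rack and lower it gently, without dropping it, upright into the neck of the side-arm flask until it is fully home with its flange on the glass rim. Only then open the vacuum valve beside it: press its round button fully down against the spring and, while it is down, slide the steel keeper plate by its upright tab all the way outward, away from the button, so that the button stays trapped down when you let go. Leave all the other things on the bench where they are.

Things in the scene. Friction and masses are not known exactly. Their poses are not given: they have to be found in the camera images.
- unit: Vacuum filter unit, fixed. Steel tray 180 x 300 x 6 mm (x, y); metal pump case x -75..75, y -146..26, top 101 mm up; at y +90 a glass side-arm flask 87 mm wide, joined by a pipe (117 mm up) to the valve block (44 mm square) on the case at y -55; round gauge 42 mm wide, 135 mm up, at x -12, y -99. Origin: centre of the tray's underside, on the bench; z up; x away from the robot at yaw 0.
- neck (a point): Centre of the flask's open mouth, at the height of the rim (146 mm above the bench). Bore 35 mm wide, straight for the top 40 mm, rim 45 mm wide outside. Axes as the unit's.
- valve (a point): Centre of the valve block's top, on the button's axis, 131 mm above the bench. Axes as the unit's: the keeper slides along +x.
- button_top (a point): Centre of the flat top of the valve's black button (32 mm wide, 8 mm thick), the head of a spring plunger; it moves with the button. 163 mm above the bench when up, 151 mm when fully down.
- tab_top (a point): Centre of the top edge of the keeper's upright tab, moving with it. Tab 8 mm thick (x), 24 mm wide (y), from the keeper plate (141 mm above the bench) up to 167 mm. It stands on the unit's +x side of the button, its near face 18 mm from the button's axis when open; the room on its outer side is free.
- plunger (a joint): Button travel in m: 0 up, 0.012 fully down. Spring force 5 N at the top, 11 N fully down; it springs back up if not trapped. Trapped by the keeper it rests near 0.009.
- keeper (a joint): Keeper slide in m along the unit's +x, away from the button: 0 open, 0.014 closed (stop); starts at 0 to 0.003. Keyhole plate: unless the button is at least 0.009 down, the plunger's shoulder blocks it after about 4 mm; with the button down it slides freely (about 2 N) and its narrow slot covers the shoulder. It stays where it is left.
- funnel: The filter funnel to use, loose, about 160 g: straight steel cup 50 mm wide (rim 53), open on top, rim 65 mm above the flange's underside; flange 51 mm wide, 8 mm thick; below it a black rubber stopper 33 mm wide tapering to 25 over 25 mm, and a 9 mm stem ending 45 mm below the flange. Origin: centre of the flange's underside, which rests on the rack now and on the flask's rim when seated; z up.
- rack: Fixed white funnel rack: plate 80 x 250 mm (x, y), its top 75 mm above the bench, with three 38 mm holes in a row along its y at -80, 0 and +80 mm, a funnel standing in each in any order. Origin: under its centre, on the bench.
- slim_funnel: Another funnel in the rack, not to be used: slender steel cup 33 mm wide, 76 mm high, on a small stopper. Origin: underside of its flange.
- cone_funnel: Plain white conical funnel in the rack, not to be used: 65 mm wide at the top, 50 mm high, with a flange. Origin: underside of its flange.
- objective: Microscope objective, 33 mm wide, 40 mm high, standing on the pump case. Origin: centre of its underside.
- beaker: Small glass beaker, 50 mm wide, 68 mm high, on the bench. Origin: centre of its underside.
- petri_dish: Closed clear petri dish, 95 mm wide, 17 mm high, on the bench. Origin: centre of its underside.
- forceps: Steel forceps, 135 mm long along their x, 8 mm high, lying on the bench. Origin: middle of their underside.
- reagent_bottle: Amber glass bottle, 54 mm wide, 125 mm high, on the bench. Origin: centre of its underside.
- cylinder: Clear measuring cylinder, tube 21 mm wide, 160 mm high, on a 54 mm foot, on the bench between the unit and the rack. Origin: centre of its underside.
Things that resemble listed ones, but are neither listed nor needed, are in the scene too. What is shaped like the funnel but pink or purple is not meant.

How it is judged:
By the outcome, as a careful person would: the job done as asked, in the order asked, and still so for the second after the job is handed in, with the robot touching nothing.
It also fails if it takes over 61 s, if anything falls off the work surface, if the arm or the gripper's body presses on something with over 40 N, if the wrist force passes 120 N, or if a joint passes its speed limit or range.

### The arm

A 6-joint arm with a two-finger parallel gripper is mounted at the origin on the work surface. World frame = base frame: x ahead of the robot, y to its left, z up, the work surface at z = 0. Lengths are in m, angles in rad, forces in N, time in s.
With the tool pointing down it reaches from about 0.275 to 0.875 m from the base axis. Payload 12.5 kg.
Tool frame: the origin (TCP) lies at the very end of the fingers, on their centre line; the grasp point (between the pads) lies 19 mm behind it; z points along the fingers, y is the line along which they close (so a half turn about z gives the same grasp; the last joint's range is limited). The gripper opens to 85 mm and grips with 20 to 120 N. Pads are 22 mm wide; open, the fingers measure 114 mm over their backs; the gripper's body (76 mm by 85 mm) begins 54 mm behind the grasp point. The pads swing forward as they close: fully open they stand 13 mm farther back than shut.
Start: joints at [1.053, 0.351, 1.652, -0, 1.139, -0.085], TCP at [0.231, 0.499, 0.231] pointing down, gripper open.
Joint ranges: [-2.75, 2.75], [-0.79, 2.1], [0.01, 2.65], [-1.57, 4.71], [0.07, 3.14], [-2.87, 2.87]. Speed limits (rad/s): [2.22, 2.22, 2.79, 3.14, 3.14, 3.14].

### API

Orientations are given as a 3x3 rotation matrix whose columns are the frame's x, y, z axes.
In Python, from bench import manip gives the robot as it stands. Calls block until the motion is done:
- manip.move_ptp(position, orientation): joint-space move of the TCP to a pose.
- manip.move_l(position, attitude=None, max_speed=0.15): straight line of the TCP; attitude=None keeps the orientation; max_speed is the mean speed in m/s.
- manip.move_j(angles): joint-space move.
- manip.set_gripper(opening, effort=None): opening from 0.0 (shut) to 1.0 (fully open); effort is the grip in N (None keeps the last); returns when the fingers have stopped.
- manip.dwell(seconds).
- manip.inverse_kinematics(position, orientation): joint angles nearest the present ones, or None.
- manip.grab_frame(name): name is "scene" or "top" or "wrist"; returns (picture, depth): 400x640x3 uint8, red, green, blue; 400x640 float32, m along the optical axis (not along the pixel's ray), 0 where there is no reading.
- manip.get_calibration(name): a dict with "camera_matrix" (3x3 intrinsics, pixels), "R" (3x3) and "t" (3): a world point X has camera coordinates R X + t. Camera axes: x right, y down, z forward; pixel columns grow to the right and rows downward; lengths in m; the calibration is good to about 2 mm. A picture is of the moment at which its call begins: read the wrist's pose just before it. get_calibration takes no time and is no camera call; for the wrist camera it gives the pose at the moment of the call.
A pose or a line that the arm cannot do raises manip.Unreachable and nothing moves.
- manip.sign_off(): hands the job in; it is judged then, once.
Trained networks look in the newest picture that a camera, given by its name, has taken for a name from the list of things; names that differ only in an ending like _2 or _b are one class to them, and where a whole thing is asked for, a point or a joint stands for the part that bears it (a point fixed in the world has none). Each returns a list of dicts, best first, with "confidence" (0 to 1); they miss things now and then, are a little off and sometimes report something else, mostly with a low value. They report only what shows in the picture. A call takes as long as a camera call. They do not tell look-alikes from the thing itself.
- manip.look_for(camera, name): "at" ([x, y, z] in m, in world coordinates, good to about 4 mm: the middle of the surface that is visible of it).
Readings, each from a call of its own:
- manip.current_time(): time.
- manip.current_qpos(): joint angles.
- manip.current_joint_vel(): joint speeds.
- manip.current_joint_torque(): joint torques, N m.
- manip.current_ee_pos(): TCP position.
- manip.current_tcp_rot(): TCP orientation.
- manip.current_force(): force on the tool from outside, world axes, zero at the start.
- manip.current_ft_torque(): the same for the moment, N m.
- manip.current_grip_width(): opening from 0.0 (shut) to 1.0 (fully open).
- manip.current_grip_force(): force on a finger pad.
Only numpy, scipy, OpenCV 4.12 (cv2) and the standard library are available. Lean on these libraries where they do the work, as an engineer would, in place of code of your own. Each camera call takes 0.05 s, during which the arm holds its last target. There are 200 camera calls.

## Working session

There is one attempt and no reset: what is moved stays moved. The work goes in short steps, each a Python script; the robot and the scene stay as the last script left them, time stands still between calls to the robot, and variables do not carry over. Pictures are saved under pics/ and viewed, at most 12 in all, crops included, and the job is handed in when it is done.

```bash
mkdir -p pics; ls; python3 - <<'E'
from bench import manip as m
import cv2,numpy as np
for c in("scene","top"):
    p,d=m.grab_frame(c); cv2.imwrite(f"pics/{c}0.png",p[:,:,::-1]); np.save(f"pics/{c}0.npy",d)
    k=m.get_calibration(c); print(c,np.round(k["R"],3).tolist(),np.round(k["t"],3),k["camera_matrix"][0])
    for n in("funnel","neck","valve","button_top","tab_top","rack","unit","slim_funnel","cone_funnel","objective","cylinder","reagent_bottle","beaker"):
        print(n,[(np.round(r["at"],3).tolist(),round(r["confidence"],2)) for r in m.look_for(c,n)[:4]])
print(m.current_time())
E
```

```text
pics
scene [[0.578, 0.816, -0.004], [0.593, -0.423, -0.685], [-0.56, 0.394, -0.729]] [-0.321 -0.235  1.21 ] [378.52167687   0.         322.43771244]
funnel [([0.702, -0.062, 0.086], 0.84), ([0.551, -0.112, 0.117], 0.74), ([0.655, -0.144, 0.085], 0.67), ([0.597, -0.202, 0.005], 0.53)]
neck [([0.557, 0.16, 0.088], 0.69)]
valve [([0.557, 0.157, 0.092], 0.69), ([0.516, 0.158, 0.167], 0.54)]
button_top [([0.543, -0.213, 0.075], 0.59)]
tab_top [([0.535, 0.153, 0.141], 0.53)]
rack [([0.54, -0.214, 0.075], 0.73)]
unit [([0.552, 0.16, 0.091], 0.57)]
slim_funnel [([0.52, -0.268, 0.119], 0.97)]
cone_funnel [([0.516, -0.187, 0.108], 0.78), ([0.555, 0.159, 0.088], 0.32)]
objective [([0.555, -0.111, 0.116], 0.69), ([0.57, 0.092, 0.127], 0.65)]
cylinder [([0.588, 0.021, 0.069], 0.91), ([0.598, -0.203, 0.005], 0.45)]
reagent_bottle [([0.672, -0.265, 0.085], 0.88)]
beaker [([0.391, -0.191, 0.016], 0.63), ([0.385, 0.298, 0.055], 0.54), ([0.538, 0.156, 0.143], 0.27), ([0.674, -0.265, 0.084], 0.17)]
top [[-0.006, -1.0, 0.002], [-0.99, 0.005, -0.144], [0.144, -0.003, -0.99]] [-0.02   0.571  1.179] [431.89427581   0.         318.91219874]
funnel [([0.654, -0.141, 0.068], 0.91), ([0.705, -0.066, 0.074], 0.75), ([0.545, -0.112, 0.085], 0.54)]
neck [([0.509, 0.2, 0.102], 0.64), ([0.649, -0.253, 0.087], 0.35), ([0.528, -0.191, 0.111], 0.33), ([0.396, -0.178, 0.022], 0.19)]
valve [([0.509, 0.203, 0.098], 0.75)]
button_top [([0.545, -0.112, 0.083], 0.63), ([0.509, 0.164, 0.166], 0.42)]
tab_top [([0.507, 0.157, 0.142], 0.59)]
rack [([0.52, -0.175, 0.077], 0.83)]
unit [([0.502, 0.202, 0.103], 0.94)]
slim_funnel [([0.506, -0.263, 0.095], 0.66), ([0.506, 0.16, 0.138], 0.31)]
cone_funnel [([0.528, -0.189, 0.111], 0.88)]
objective [([0.558, 0.102, 0.135], 0.6)]
cylinder [([0.57, 0.025, 0.012], 0.59)]
reagent_bottle [([0.649, -0.255, 0.085], 0.64)]
beaker [([0.389, 0.299, 0.033], 0.54)]
1.4
```

View pics/scene0.png

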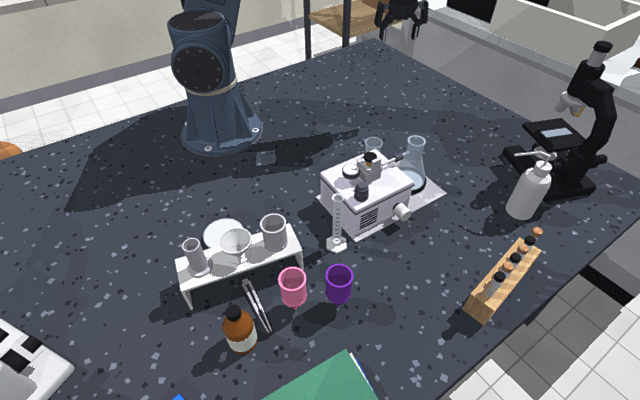

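View pics/top0.png

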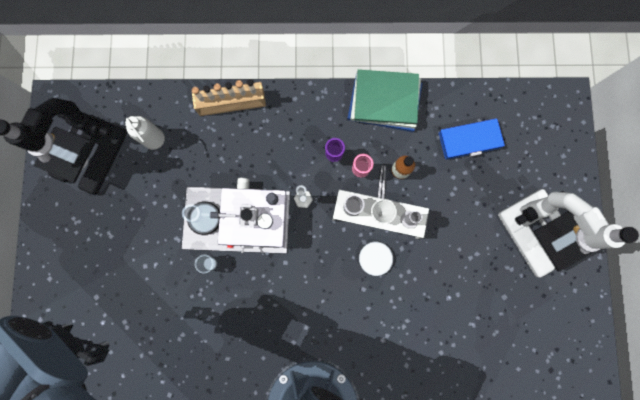

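The scene shows the steel wide funnel at the near end of the rack, scene (273,235) / top (354,205). Possible mix-ups are pink (292,287), purple (338,283), the slim funnel (195,257) and the cone (235,243). The steel straight-sided one in the rack matches the description. The unit has its flask at top (203,217), so its yaw is about 0. Next I'll fit the poses from depth and take a close crop with the wrist camera.

```bash
cat > h.py <<'E'
from bench import manip as m
import cv2,numpy as np
def cloud(d,k):
    v,u=np.nonzero(d>0); z=d[v,u]; K=k["camera_matrix"]
    c=np.stack([(u-K[0,2])/K[0,0]*z,(v-K[1,2])/K[1,1]*z,z],1)
    return (c-k["t"])@np.asarray(k["R"]), np.stack([u,v],1)
def sel(P,x0,x1,y0,y1,z0,z1):
    return (P[:,0]>x0)&(P[:,0]<x1)&(P[:,1]>y0)&(P[:,1]<y1)&(P[:,2]>z0)&(P[:,2]<z1)
def rect(P): return cv2.minAreaRect((P[:,:2]*1000).astype(np.float32))
def circ(P,r=None):
    from scipy.optimize import least_squares
    c=P[:,:2].mean(0)
    if r: f=lambda a:np.hypot(*(P[:,:2]-a[:2]).T)-r; s=least_squares(f,c,loss="soft_l1",f_scale=.002)
    else: f=lambda a:np.hypot(*(P[:,:2]-a[:2]).T)-a[2]; s=least_squares(f,[*c,.025],loss="soft_l1",f_scale=.002)
    return np.round(s.x,4)
def down(yaw): # tool y axis (closing line) at angle yaw from world y
    c,s=np.cos(yaw),np.sin(yaw); return np.array([[-c,-s,0],[-s,c,0],[0,0,-1.]])@np.eye(3) if False else np.array([[c,s,0],[s,-c,0],[0,0,-1.]])
E
python3 - <<'E'
from h import *
for c in("top","scene"):
    P,uv=cloud(np.load(f"pics/{c}0.npy"),m.get_calibration(c)); print(c)
    print("case",rect(P[sel(P,.38,.66,.03,.25,.094,.107)]))
    print("tray",rect(P[sel(P,.38,.66,.03,.38,.003,.011)]))
    print("rack",rect(P[sel(P,.42,.66,-.36,-.06,.069,.081)]))
    q=P[sel(P,.5,.6,-.16,-.06,.130,.146)]; print("rim",len(q),circ(q),q[:,2].max())
    q=P[sel(P,.4,.62,.1,.25,.156,.172)]; print("button/tab",len(q),q.mean(0),q.min(0),q.max(0))
    q=P[sel(P,.4,.62,.22,.4,.13,.155)]; print("neck",len(q),len(q)and(q.mean(0),q.min(0),q.max(0)))
s=cv2.imread("pics/scene0.png"); t=cv2.imread("pics/top0.png")
a=cv2.resize(s[120:320,170:450],(780,557),interpolation=2); cv2.imwrite("pics/cropA.png",a)
print(np.round(m.current_tcp_rot(),2).tolist()); k=m.get_calibration("wrist"); print(np.round(-np.array(k["R"]).T@k["t"],3),np.round(k["R"],2).tolist(),k["camera_matrix"])
E
```

```text
top
case ((513.3135986328125, 139.9540557861328), (212.0933074951172, 151.16522216796875), 86.77812194824219)
tray ((520.00537109375, 205.69137573242188), (279.0816345214844, 348.2948913574219), 0.14812053740024567)
rack ((578.3674926757812, -201.98382568359375), (250.27101135253906, 189.88865661621094), 77.72557067871094)
rim 103 [ 0.5418 -0.112   0.0241] 0.1451893361733047
button/tab 152 [0.51932901 0.16317752 0.16364475] [0.50040949 0.14892138 0.15800941] [0.54130562 0.17699952 0.17023602]
neck 137 (array([0.52142721, 0.30828548, 0.14339071]), array([0.50017932, 0.25053608, 0.13007672]), array([0.54216324, 0.33031283, 0.15133017]))
scene
case ((514.135986328125, 158.24554443359375), (173.48316955566406, 151.64305114746094), 87.53865814208984)
tray ((520.3223266601562, 205.18026733398438), (349.3881530761719, 279.2922058105469), 89.93791961669922)
rack ((578.796630859375, -202.33050537109375), (250.3227081298828, 193.99935913085938), 77.51221466064453)
rim 265 [ 0.5423 -0.1127  0.0239] 0.14430591565551465
button/tab 175 [0.52329365 0.1608773  0.16399093] [0.49794587 0.1470364  0.15617516] [0.54201422 0.178551   0.16965963]
neck 228 (array([0.52177513, 0.30714656, 0.14106045]), array([0.49855456, 0.28556537, 0.13011494]), array([0.54252412, 0.32986167, 0.14990546]))
[[-0.91, 0.42, -0.0], [0.42, 0.91, -0.0], [0.0, -0.0, -1.0]]
[0.169 0.528 0.374] [[0.42, 0.91, -0.0], [0.87, -0.4, 0.27], [0.24, -0.11, -0.96]] [[311.6862073    0.         318.8810327 ]
 [  0.         311.6862073  203.96291027]
 [  0.           0.           1.        ]]
```

View pics/cropA.png

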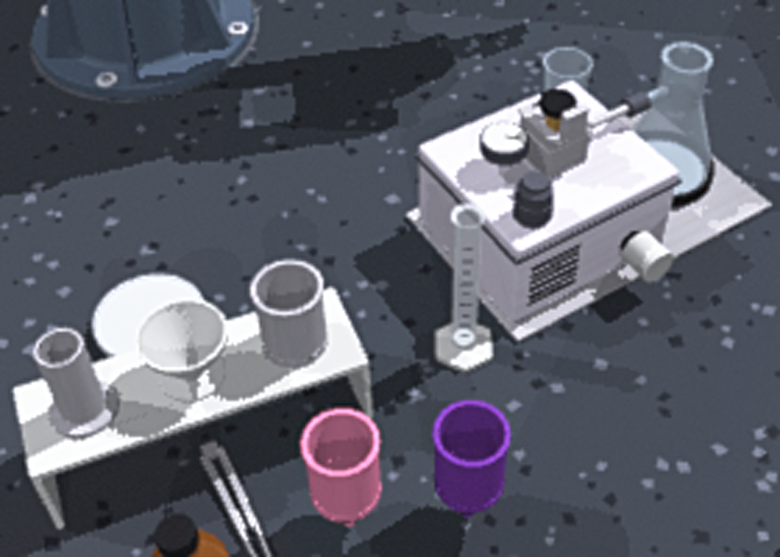

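The crop confirms the choice: the steel straight cup on a broad stopper at the rack's right end, crop (288,310). The unit fits yaw ≈ -2.5°, with the neck near (0.521,0.308) and the valve near (0.514,0.163). Next I'll view the unit from the wrist camera, then hover over the funnel.

```bash
python3 - <<'E'
from h import *
r=np.radians
m.move_ptp([.52,.21,.32],down(r(90))); 
k=m.get_calibration("wrist"); p,d=m.grab_frame("wrist"); cv2.imwrite("pics/w1.png",p[:,:,::-1]); np.save("pics/w1.npy",d); np.savez("pics/w1k.npz",**k)
P,uv=cloud(d,k)
print("case",rect(P[sel(P,.38,.66,.03,.26,.095,.106)]))
q=P[sel(P,.48,.56,.26,.36,.141,.152)]; print("neck",len(q),circ(q),circ(q,.0215),q.min(0),q.max(0))
q=P[sel(P,.44,.6,.12,.2,.158,.172)]; print("btn",len(q),q.min(0),q.max(0))
for n in("button_top","tab_top","neck"): print(n,[(np.round(a["at"],3),a["confidence"]) for a in m.look_for("wrist",n)[:2]])
m.move_ptp([.542,-.15,.30],down(r(77.6)))
k=m.get_calibration("wrist"); p,d=m.grab_frame("wrist"); cv2.imwrite("pics/w2.png",p[:,:,::-1]); np.save("pics/w2.npy",d);np.savez("pics/w2k.npz",**k)
P,uv=cloud(d,k)
print("rack",rect(P[sel(P,.44,.6,-.36,-.06,.071,.079)]))
q=P[sel(P,.49,.6,-.17,-.06,.133,.147)]; print("rim",len(q),circ(q),q.min(0),q.max(0))
print(m.current_time(),m.current_qpos())
E
```

```text
case ((513.0402221679688, 139.02188110351562), (213.0171661376953, 150.6092529296875), 87.84845733642578)
neck 777 [0.5206 0.3084 0.0199] [0.5206 0.3083] [0.49857406 0.28660314 0.14101384] [0.54253603 0.33052315 0.148786  ]
btn 920 [0.49831574 0.14889307 0.15800909] [0.5403226  0.17966235 0.1691426 ]
button_top [(array([0.513, 0.164, 0.161]), 0.88)]
tab_top [(array([0.521, 0.173, 0.141]), 0.8)]
neck [(array([0.516, 0.234, 0.099]), 0.72)]
rack ((524.295654296875, -190.33204650878906), (249.22744750976562, 80.10344696044922), 77.58666229248047)
rim 724 [ 0.5418 -0.1117  0.024 ] [ 0.51534593 -0.13815769  0.13305202] [ 0.56773078 -0.08570958  0.14245097]
4.5417 [-3.50896910e-01  3.12593870e-01  1.53161544e+00  1.95466764e-04
  1.29728224e+00 -1.36033181e-01]
```

View pics/w1.png

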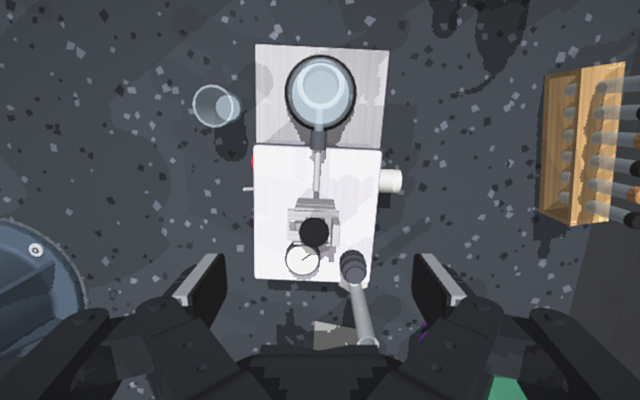

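View pics/w2.png

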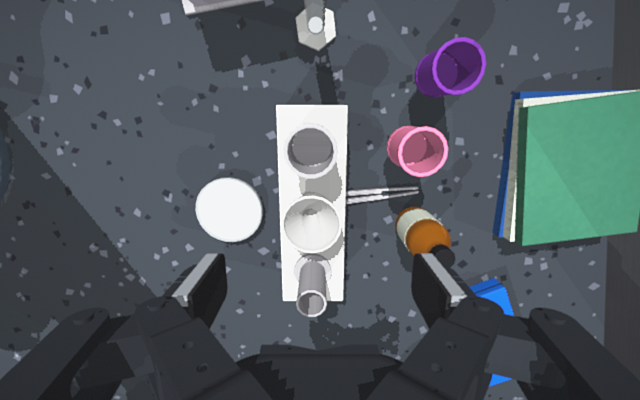

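Views agree: w1 shows the neck at (320,85), the button at (313,230) and the tab to its right. w2 shows the steel cup at (311,150) alone in the end hole. The hole position predicted from the rack fit, (0.5415,-0.1122), matches the rim fit. Grasping.

```bash
python3 - <<'E'
from h import *
R=down(np.radians(77.6)); x,y=.5416,-.1120
m.move_ptp([x,y,.22],R); m.move_l([x,y,.091],max_speed=.12)
print(m.current_force()); m.set_gripper(.45,40); print(m.current_grip_width(),m.current_grip_force(),m.current_force())
m.move_l([x,y,.24],max_speed=.12); print(m.current_grip_width(),m.current_force(),m.current_ee_pos())
k=m.get_calibration("wrist"); p,d=m.grab_frame("wrist"); cv2.imwrite("pics/w3.png",p[:,:,::-1]); np.save("pics/w3.npy",d);np.savez("pics/w3k.npz",**k)
P,uv=cloud(d,k)
q=P[sel(P,x-.06,x+.06,y-.06,y+.06,.25,.31)]; print(len(q),q.min(0),q.max(0)); zt=np.percentile(q[:,2],98)
for z0,z1 in((.27,.28),(.28,.285),(.285,.29),(.29,.295)):
    q=P[sel(P,x-.027,x+.027,y-.04,y+.04,z0,z1)]; print(z0,len(q),circ(q) if len(q)>20 else 0)
print(m.current_time())
E
```

```text
[ 0.24698706 -0.28592584 -0.21749044]
0.5643585305400797 41.75153762334958 [0.14605661 0.33918506 5.80170179]
0.5691655627922799 [-0.02537609 -0.34811522 -1.44126598] [ 0.54128503 -0.11190524  0.2392569 ]
27601 [ 0.4830908  -0.13563063  0.25000606] [ 0.60156087 -0.08515909  0.30999967]
0.27 3257 [ 0.5417 -0.1105  0.0236]
0.28 843 [ 0.5417 -0.11    0.0234]
0.285 2926 [ 0.5419 -0.1103  0.0234]
0.29 200 [-1.4001 -8.8202  8.9339]
8.0833
```

View pics/w3.png

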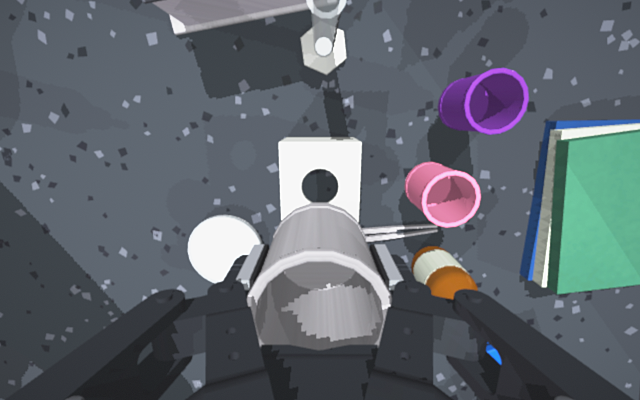

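The funnel is held upright and the hole behind it is free at w3 (320,185). The rim is at the expected height. Now carrying it to the neck and lowering with force checks.

```bash
cat > low.py <<'E'
from h import *
def lower(x,y,z,zend,step=.003,lim=6):
    f0=m.current_force(); t=np.zeros(3)
    while z>zend+1e-6:
        z=max(z-step,zend); m.move_l([x,y,z],max_speed=.03); f=m.current_force()-f0
        print(round(z,4),np.round(f,1),np.round(m.current_ft_torque(),2),np.round(m.current_ee_pos(),4))
        if f[2]>lim: break
    return z
E
python3 - <<'E'
from low import *
x,y=.5203,.3078
m.move_l([.5416,-.112,.255],max_speed=.15); m.move_l([x,y,.255],max_speed=.2)
m.move_l([x,y,.215],max_speed=.08); print(m.current_force(),m.current_ee_pos())
p,d=m.grab_frame("scene"); cv2.imwrite("pics/s2.png",cv2.resize(p[100:220,330:470,::-1],None,fx=5,fy=5,interpolation=2))
z=lower(x,y,.215,.166,step=.005,lim=5)
print(m.current_time())
E
```

```text
[-0.19929223 -1.19938285 -1.91113553] [0.52045573 0.30784839 0.21515632]
0.21 [ 0.5 -0.7 -1.3] [-0.02  0.01  0.01] [0.5202 0.3078 0.2099]
0.205 [ 0.4  0.2 -0.4] [-0.06  0.    0.01] [0.5202 0.3077 0.2048]
0.2 [ 1.3 -0.3 -0.9] [ 0.   -0.05  0.02] [0.5202 0.3078 0.1997]
0.195 [ 1.3 -0.  -1.1] [-0.03  0.03 -0.03] [0.5202 0.3078 0.1948]
0.19 [ 0.7  0.2 -1.1] [-0.06  0.04 -0.04] [0.5202 0.3077 0.1897]
0.185 [ 1.2 -0.3 -1.2] [-0.04 -0.01  0.02] [0.5202 0.3077 0.1848]
0.18 [ 0.3 -0.1 -0.3] [ 0.06  0.02 -0.04] [0.5202 0.3078 0.1797]
0.175 [ 0.1 -0.6 -1. ] [ 0.   -0.02  0.04] [0.5202 0.3077 0.1747]
0.17 [ 0.6 -0.7 -1.1] [0.04 0.03 0.02] [0.5202 0.3078 0.1697]
0.166 [ 0.8 -0.6 -1.1] [-0.01  0.01 -0.01] [0.5202 0.3077 0.1658]
14.4167
```

Clean so far. Lowering until the flange touches, then checking.

```bash
python3 - <<'E'
from low import *
z=lower(.5203,.3078,.166,.158,step=.001,lim=4)
p,d=m.grab_frame("scene"); cv2.imwrite("pics/s3.png",cv2.resize(p[110:220,340:460,::-1],None,fx=5,fy=5,interpolation=2))
print(m.current_time())
E
```

```text
0.165 [-0.6  1.4  0. ] [-0.05  0.01  0.01] [0.5203 0.3078 0.165 ]
0.164 [-0.6 -0.6  0.5] [-0.02 -0.01  0.01] [0.5203 0.3078 0.164 ]
0.163 [ 0.   0.7 -0.7] [ 0.04  0.01 -0.02] [0.5203 0.3078 0.1629]
0.162 [-2.6  0.4  6.3] [-0.09  0.34  0.03] [0.5205 0.3079 0.1625]
15.4667
```

View pics/s3.png

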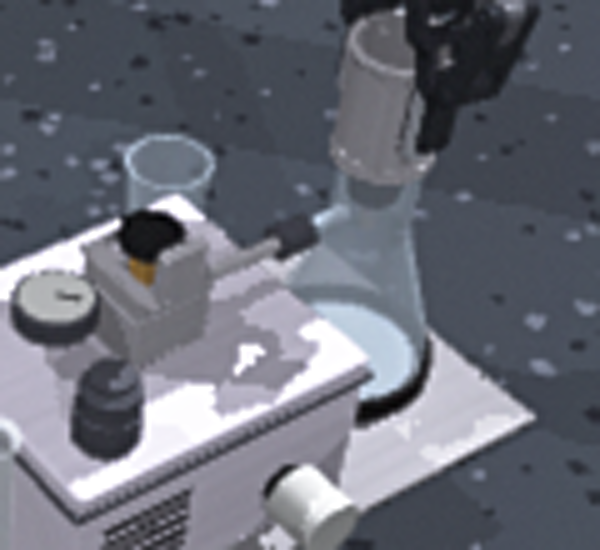

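Contact came at TCP z 0.1623, a rise of 71.3 mm from the grasp (71 mm expected), so the flange is on the rim as pictured (flange at (380,165)). Releasing, checking, then going to the valve.

```bash
python3 - <<'E'
from low import *
m.set_gripper(.75); print(m.current_force()); m.move_l([.5203,.3078,.26],max_speed=.12)
yaw=np.radians(-2.3); ux=np.array([np.cos(yaw),np.sin(yaw),0]); R=down(yaw+np.pi/2)
v=np.array([.5145,.164,0])
m.move_ptp(list(v-.004*ux+[0,0,.26]),R); 
k=m.get_calibration("wrist"); p,d=m.grab_frame("wrist"); cv2.imwrite("pics/w4.png",p[:,:,::-1])
P,uv=cloud(d,k)
for z0,z1 in((.144,.150),(.15,.156),(.205,.209),(.209,.215)):
    q=P[sel(P,.48,.56,.265,.35,z0,z1)]; print(z0,len(q),circ(q) if len(q)>20 else 0, q[:,2].max() if len(q) else 0)
m.set_gripper(.1); print(m.current_grip_width())
k=m.get_calibration("wrist"); p,d=m.grab_frame("wrist"); cv2.imwrite("pics/w5.png",p[:,:,::-1])
m.move_l(list(v-.004*ux+[0,0,.175]),max_speed=.1); print(m.current_force(),m.current_time())
E
```

```text
[-0.21251771  0.57598876 -0.09152387]
0.144 44 [0.5205 0.3081 0.0255] 0.14999603292241567
0.15 797 [0.5204 0.2946 0.0151] 0.15599174595851262
0.205 11 0 0.20895880724964522
0.209 717 [0.5205 0.3081 0.025 ] 0.21340915247413061
0.10079223389465612
[1.21403925 0.66672814 0.22405625] 19.0333
```

View pics/w5.png

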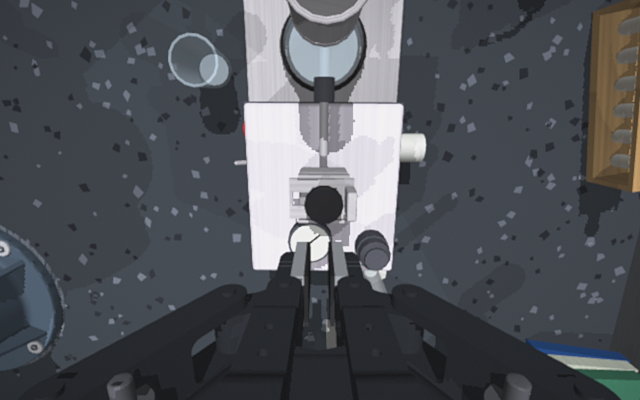

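The funnel is home: its rim is at z 0.211 as required and upright at (0.5205,0.3081). In w5 the button is at (323,205), the tab at (350,205) and the fingertips look slim, so I'll open a bit more for width. Pressing, then sliding.

```bash
cat > val.py <<'E'
from low import *
yaw=np.radians(-2.3); ux=np.array([np.cos(yaw),np.sin(yaw),0]); v=np.array([.5145,.164,0])
def at(s,z): return list(v+s*ux+[0,0,z])
def rep(*a): print(*a,np.round(m.current_force(),1),np.round(m.current_ee_pos(),4),round(m.current_grip_width(),3))
E
python3 - <<'E'
from val import *
m.set_gripper(.2); m.move_l(at(-.002,.175))
z=.167; m.move_l(at(-.002,z),max_speed=.05); rep(z)
while z>.144:
    z-=.002; m.move_l(at(-.002,z),max_speed=.03); rep(round(z,3))
    if m.current_force()[2]>18: break
print(m.current_time())
E
```

```text
0.167 [-0.6 -0.2 -0.7] [0.5122 0.164  0.1665] 0.198
0.165 [-0.  -1.4  0.4] [0.5125 0.1641 0.1649] 0.2
0.163 [ 0.1 -0.3  2.4] [0.5127 0.1641 0.1633] 0.2
0.161 [-0.7 -0.5  4.7] [0.5128 0.1641 0.1613] 0.199
0.159 [-0.8 -0.1  6. ] [0.5128 0.1641 0.1595] 0.2
0.157 [-1.2 -0.3  7.1] [0.5128 0.1642 0.1575] 0.2
0.155 [-1.1 -0.5  7.7] [0.5128 0.1642 0.1555] 0.204
0.153 [-1.4 -0.7  7.7] [0.5128 0.1642 0.1536] 0.201
0.151 [-1.9 -0.5  9.2] [0.5128 0.1642 0.1517] 0.2
0.149 [-8.1 -2.6 25.5] [0.513  0.1642 0.1511] 0.199
22.0917
```

The button bottoms out at z 0.151 as specified. Sliding the keeper outward while holding it down.

```bash
python3 - <<'E'
from val import *
s=-.002
while s<.021:
    s+=.0015; m.move_l(at(s,.1494),max_speed=.03); rep(round(s,4))
    f=m.current_force()
    if f@ux<-22: break
    if f[2]<5: print("lost"); break
p,d=m.grab_frame("scene"); cv2.imwrite("pics/s4.png",cv2.resize(p[130:200,340:410,::-1],None,fx=8,fy=8,interpolation=2))
print(m.current_time())
E
```

```text
-0.0005 [-12.8  -0.6  26. ] [0.5133 0.1642 0.1511] 0.198
0.001 [-19.9  -1.   31. ] [0.5136 0.1641 0.151 ] 0.198
0.0025 [-19.4  -0.8  30.6] [0.5152 0.1641 0.1511] 0.2
0.004 [-17.6  -1.2  30.7] [0.5168 0.1641 0.1511] 0.201
0.0055 [-18.2   0.5  29.4] [0.5184 0.1641 0.1511] 0.201
0.007 [-15.5  -0.4  27.9] [0.5202 0.164  0.1511] 0.198
0.0085 [-22.5   0.4  32.3] [0.5206 0.164  0.151 ] 0.201
23.8917
```

```bash
python3 - <<'E'
from val import *
s=.0085
m.move_l(at(s,.1505),max_speed=.03); rep("eased")
while s<.024:
    s+=.0015; m.move_l(at(s,.1505),max_speed=.03); rep(round(s,4))
    f=m.current_force()
    if f@ux<-25: break
    if f[2]<5: print("lost"); break
p,d=m.grab_frame("scene"); cv2.imwrite("pics/s5.png",cv2.resize(p[130:200,340:410,::-1],None,fx=8,fy=8,interpolation=2))
print(m.current_time())
E
```

```text
eased [-9.7  1.2 14.7] [0.5219 0.1639 0.1512] 0.197
0.01 [-10.5   1.1  15.6] [0.5233 0.1638 0.1511] 0.201
0.0115 [-14.3   0.8  19.3] [0.5241 0.1638 0.1511] 0.202
0.013 [-20.8   0.6  22.5] [0.5245 0.1637 0.151 ] 0.199
0.0145 [-28.7   0.8  29. ] [0.5247 0.1638 0.1509] 0.199
25.1917
```

View pics/s5.png

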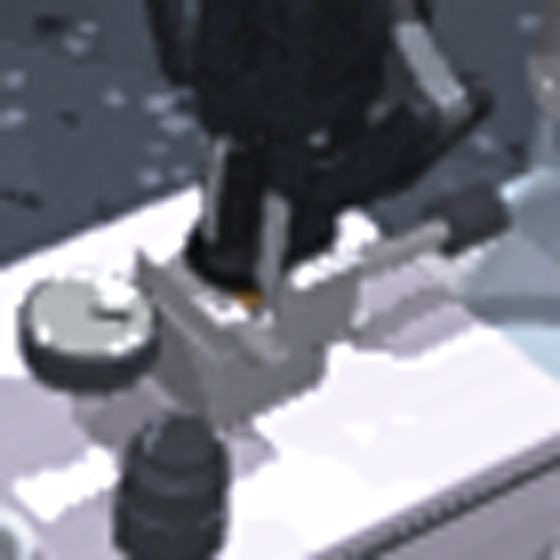

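```bash
python3 - <<'E'
from val import *
uy=np.array([-ux[1],ux[0],0])
def ana(P,n):
    L=np.stack([(P-v)@ux,(P-v)@uy,P[:,2]],1)*1000
    for z0,z1 in((139,143),(145,155),(155,163),(163,169.5)):
        q=L[sel(L,14,50,-14,14,z0,z1)]
        print(n,z0,len(q),np.histogram(q[:,0],np.arange(14,52,3))[0], np.round(np.percentile(q[:,1],[5,95]),1) if len(q) else "")
ana(cloud(np.load("pics/scene0.npy"),m.get_calibration("scene"))[0],"scene before")
for c in("scene","top","wrist"):
    k=m.get_calibration(c); p,d=m.grab_frame(c); ana(cloud(d,k)[0],c)
    if c=="wrist": cv2.imwrite("pics/w6.png",cv2.resize(p[140:300,220:440,::-1],None,fx=3.5,fy=3.5,interpolation=2))
E
```

```text
scene before 139 14 [1 2 0 7 4 0 0 0 0 0 0 0] [-12.9  12.4]
scene before 145 30 [ 0  2  3 23  2  0  0  0  0  0  0  0] [-12.8   9.4]
scene before 155 26 [ 1  3  2 13  7  0  0  0  0  0  0  0] [-12.6   7.1]
scene before 163 41 [ 1  8 10 18  4  0  0  0  0  0  0  0] [-11.9  10.7]
scene 139 20 [1 1 1 3 1 0 1 3 9 0 0 0] [-12.7  11.7]
scene 145 33 [ 1  0  0  1  0  0  3  4 24  0  0  0] [-12.3   9.4]
scene 155 36 [ 0  0  4  6  0  0  2  6 18  0  0  0] [-12.    6.8]
scene 163 49 [ 0  1  3  4  3  4  9  8 17  0  0  0] [-12.7   8.2]
top 139 0 [0 0 0 0 0 0 0 0 0 0 0 0] 
top 145 0 [0 0 0 0 0 0 0 0 0 0 0 0] 
top 155 0 [0 0 0 0 0 0 0 0 0 0 0 0] 
top 163 0 [0 0 0 0 0 0 0 0 0 0 0 0] 
wrist 139 600 [ 77  82  35  58 111 139  45  30  23   0   0   0] [-12.1  13.6]
wrist 145 243 [67 16  2  2  0  8 80 45 23  0  0  0] [-2.2 11.7]
wrist 155 327 [ 0 58 42 39 25 38 63 40 22  0  0  0] [-3.1 11.6]
wrist 163 665 [  0  50  43  35  29  46 129 208 125   0   0   0] [-1.8 11.4]
```

View pics/w6.png

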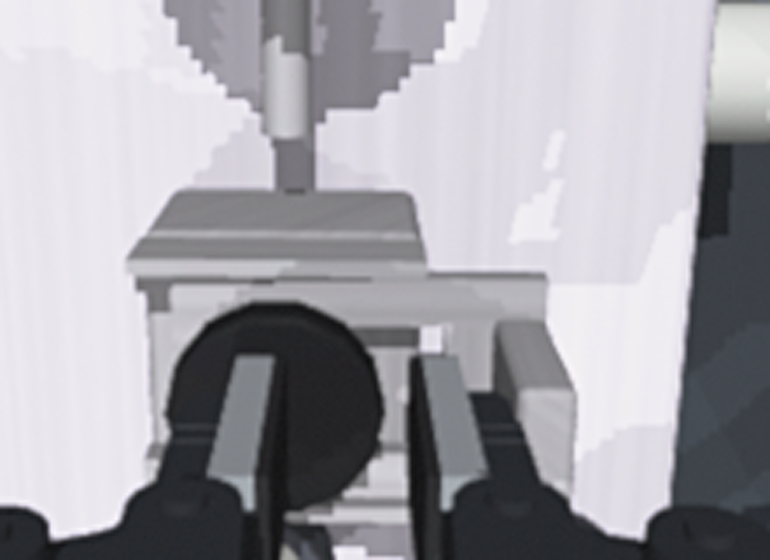

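The tab's outer face moved from about 26 to 40 mm off the axis, which is the full 14 mm. w6 shows the button at (275,400) under the left finger and the tab at (545,420). Backing off, lifting and verifying.

```bash
python3 - <<'E'
from val import *
m.move_l(at(.007,.1507),max_speed=.03); rep("back"); m.move_l(at(.007,.156),max_speed=.03); rep("up"); m.move_l(at(.007,.26),max_speed=.12)
m.dwell(.3)
m.move_l(at(-.002,.30)); uy=np.array([-ux[1],ux[0],0])
k=m.get_calibration("wrist"); p,d=m.grab_frame("wrist"); P,_=cloud(d,k); cv2.imwrite("pics/w7.png",p[:,:,::-1])
L=np.stack([(P-v)@ux,(P-v)@uy,P[:,2]],1)*1000
q=L[sel(L,-10,10,-10,10,145,170)]; print("button z",np.median(q[:,2]))
q=L[sel(L,14,60,-14,14,160,170)]; print("tab",np.percentile(q[:,0],[3,97]),np.median(q[:,2]))
q=P[sel(P,.48,.56,.265,.35,.209,.215)]; print("rim",len(q),circ(q),np.percentile(q[:,2],[5,95]))
print([(np.round(a["at"],3),a["confidence"]) for n in("button_top","tab_top") for a in m.look_for("wrist",n)[:1]],m.current_time())
E
```

```text
back [ 2.8  0.5 10.8] [0.5229 0.164  0.1521] 0.201
up [-0.  -0.4 -0.4] [0.5211 0.1636 0.1556] 0.201
button z 154.7093756553183
tab [31.60724045 39.1270801 ] 167.22207937619086
rim 749 [0.5204 0.3073 0.0242] [0.20983509 0.21262648]
[(array([0.514, 0.161, 0.155]), 0.78), (array([0.541, 0.167, 0.143]), 0.6)] 27.9583
```

View pics/w7.png

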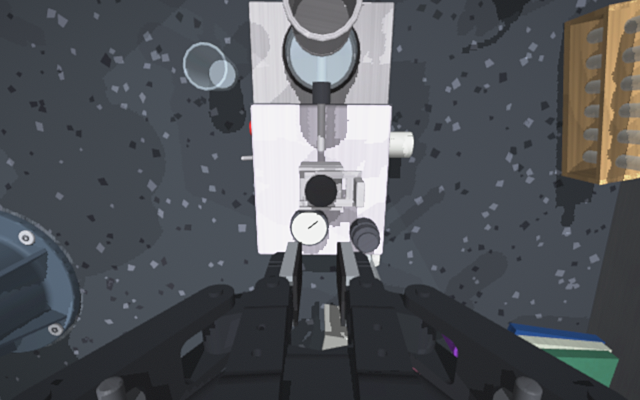

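The button rests trapped at z 0.1547 and the tab is fully out (face 32 mm from the axis). In w7 the button is at (321,190), the tab at (360,193), and the funnel is upright in the neck at (323,15). Handing in.

```bash
python3 -c "
from bench import manip as m
print(m.sign_off())"
```

```text
the job is handed in; nothing more can be done
None
```

The job is handed in at about 28 s: the funnel is fully seated upright in the flask neck, and the valve button stays trapped down with the keeper slid all the way out.

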